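Start the coolant pump at its control row

TASK

Start the coolant pump from the row of four control boxes on the bench: first press the raised end of the rocker switch down until it is fully over, then press the square button fully in (it stays in), then press the flat round button fully in and let it spring back out. Only press with the fingertips; do not press the domed mushroom stop button, and leave the loose nut, strap and punch where they lie.

Things in the scene. Friction and masses are not known exactly. Their poses are not given: they have to be found in the camera images.
- plate: fixed steel mounting plate lying on the bench, 100 x 360 x 6 mm, that carries the four control boxes in a row, 84 mm apart centre to centre; which control stands at which of the four places varies. Origin: centre of its underside; y along the row, x across it away from the robot, z up.
- rocker_box: fixed grey control box, 74 x 74 mm in plan, 55 mm high, screwed on the plate (its yaw is the plate's yaw). Origin: centre of its underside, x away from the robot across the row, y along the row, z up. Its top carries a steel bezel (up to 7 mm above the cover) and the rocker switch, pivot 8 mm above the cover.
- rocker (a joint): tilt of the dark grey rocker (rad): 0 off, 0.40 fully over; starts at 0 to 0.05. Two flat halves, each 24 mm long (x) and 30 mm wide (y), meet in a shallow V. Off, the half toward +x stands up at 0.4 rad, its outer end about 20 mm above the cover; fully over it lies level, 12 mm above the cover. Stays where it is left; 2 to 3 N on the raised end moves it.
- rocker_press (a point): point to press: middle of the top face of the raised half, 16 mm from the pivot along that half toward its outer end. Moves with the rocker: it goes down about 6 mm when the rocker goes fully over. Near the end of travel the level half lies flat under the fingertips.
- square_box: fixed grey control box, 74 x 74 mm in plan, 55 mm high, screwed on the plate (its yaw is the plate's yaw). Origin: centre of its underside, x away from the robot across the row, y along the row, z up. Its top carries the dark grey square button in a square steel bezel 3 mm high.
- square_button (a joint): travel of the square button (m): 0 out, 0.006 fully in. Dark grey, flat, 34 x 34 mm, its top 14 mm above the cover when out. About 2.5 N moves it, and it stays in where it is left.
- square_top (a point): centre of the top face of the square button; moves down with it.
- round_box: fixed grey control box, 74 x 74 mm in plan, 55 mm high, screwed on the plate (its yaw is the plate's yaw). Origin: centre of its underside, x away from the robot across the row, y along the row, z up. Its top carries the dark grey flat round button in a round steel bezel 3 mm high.
- round_button (a joint): travel of the flat round button (m): 0 out, 0.006 fully in. Dark grey, flat, 35 mm across, its top 14 mm above the cover when out. Sprung: about 1.3 N starts it, 5 N holds it fully in, it springs back when let go.
- round_top (a point): centre of the top face of the flat round button; moves down with it.
- stop_box: fixed grey control box, 74 x 74 mm in plan, 55 mm high, screwed on the plate (its yaw is the plate's yaw). Origin: centre of its underside, x away from the robot across the row, y along the row, z up. Its top carries the dark grey domed mushroom stop button on a neck.
- stop_button (a joint): travel of the mushroom stop button (m): 0 out, 0.006 fully in; sprung, 50 mm across. Must not be pressed.
- stop_top (a point): top of the dome of the mushroom stop button, 27.5 mm above the cover of its box.
- big_nut: loose hexagon nut, 36 x 41 x 29 mm, on the bench on the robot's side of the row; origin: centre of its underside. To be left alone.
- clamp_strap: loose steel clamp strap, 36 x 100 x 16 mm, on the bench on the robot's side of the row; origin: centre of its underside. To be left alone.
- centre_punch: loose steel punch, 13 x 120 x 13 mm, lying on the bench beyond the row; origin: centre of its underside. To be left alone.

How it is judged:
On the way, in this order (a step that is already met when the one before it is completed fails the run):
1. the rocker is pressed fully over with the fingers (value of joint rocker above 0.34 rad and contact force between the fingers and rocker_box above 0.3 N), for 0.05 s.
2. the square button is pressed fully in with the fingers (value of joint square_button above 0.0045 m and contact force between the fingers and square_box above 0.3 N and value of joint rocker above 0.34 rad), for 0.05 s.
3. the flat round button is pressed fully in with the fingers (value of joint each of round_button, square_button above 0.0045 m and contact force between the fingers and round_box above 0.3 N and value of joint rocker above 0.34 rad), for 0.05 s.
At the end, for the whole second after the job is handed in: rocker over (> 0.34 of 0.40 rad), square button in (> 4.5 of 6 mm), flat round button pressed (> 4.5 of 6 mm) and back out (< 1 mm), mushroom button out (< 1 mm); nut, strap and punch at rest within 20 mm of where they were (value of joint rocker above 0.34 rad and value of joint square_button above 0.0045 m and value of joint each of round_button, stop_button below 0.001 m and distance of each of big_nut, clamp_strap, centre_punch from where it was at the start of the episode below 0.02 m and linear speed of each of big_nut, clamp_strap, centre_punch below 0.02 m/s); the robot touches nothing.
It fails at once if the square button is pressed before the rocker is over (value of joint square_button above 0.002 m and value of joint rocker below 0.34 rad).
It fails at once if the round button is pressed before the square button is in (value of joint round_button above 0.002 m and value of joint square_button below 0.0045 m).
It fails at once if the round button is pressed before the rocker is over (value of joint round_button above 0.002 m and value of joint rocker below 0.34 rad).
It fails at once if the mushroom stop button is pressed (value of joint stop_button above 0.002 m).
It fails at once if the nut, strap or punch is lifted, carried or pushed away (distance of any of big_nut, clamp_strap, centre_punch from where it was at the start of the episode above 0.02 m).
It also fails if it takes over 42 s, if anything falls off the work surface, if the arm or the gripper's body presses on something with over 40 N, if the wrist force passes 120 N, or if a joint passes its speed limit or range.

ROBOT

A 7-joint arm with a two-finger parallel gripper is mounted at the origin on the work surface; the furniture and walls round the work are solid. World frame = base frame: x ahead of the robot, y to its left, z up, the work surface at z = 0. Lengths are in m, angles in rad, forces in N, time in s.
With the tool pointing down it reaches from about 0.4 to 0.875 m from the base axis. Payload 19.3 kg.
Tool frame: the origin (TCP) lies between the finger pads; the fingertips stand 14 mm ahead of it and the grasp point (between the pads) lies 5 mm behind it; z points along the fingers, y is the line along which they close (so a half turn about z gives the same grasp; the last joint's range is limited). The gripper opens to 85 mm and grips with 20 to 120 N. Pads are 22 mm wide; open, the fingers measure 114 mm over their backs; the gripper's body (76 mm by 85 mm) begins 54 mm behind the grasp point. The pads swing forward as they close: fully open they stand 13 mm farther back than shut.
Start: joints at [1.228, 0.521, -0.036, 1.599, 0.021, 1.021, -0.113], TCP at [0.168, -0.602, 0.245] pointing down, gripper open.
Joint ranges: [-2.91, 2.91], [-0.3, 2.13], [-1.5, 1.42], [0.17, 2.43], [-1.26, 4.41], [0.16, 1.93], [-2.52, 2.52]. Speed limits (rad/s): [1.89, 1.89, 2.39, 2.39, 3.01, 3.01, 3.01].

INTERFACE

Orientations are given as a 3x3 rotation matrix whose columns are the frame's x, y, z axes.
In Python, from workcell import robot, capture, get_calibration gives the robot as it stands. The module is installed in compiled form; this text tells all that it offers.
- The arm moves only by the tool move_arm, never from a script. Its argument "series" is a list of rows, each an object with "delta_pos": the shift along the world's x, y, z in units of 0.4 m (1.0 is 0.4 m), a list of three; "yaw": the turn about the world's z in units of 2 rad (1.0 is 2 rad). A call has 1 to 5 rows; each row is the pose to reach, as a shift and turn from the pose commanded when the call began; what a row does not reach only later rows make up. A row lasts 1/12 s, in which the tool goes at most 41.7 mm and 7.16 degrees, less where a joint would pass 70% of its speed; a pose out of reach is approached as far as the arm can. A call with a number of a shift or a turn outside -1 to 1 is refused whole. A call with a gripper value outside its range is refused whole. "claw" is the gripper command: -1 is shut, 1 is fully open, values between are in proportion, set as the call begins (left out, the last holds). The fingers move at their own pace and stop on an object; "force" is the grip in N (left out, the last holds). Time passes only in rows, so rows that repeat a pose let the fingers close. It gives the time, the measured TCP pose, the force, the opening and the grip force at its end, in the units of the state.
- robot.sense(): the state, without advancing time (a new reading comes with each control period).
- capture(name): name is "side" or "top"; returns the picture (384x512x3 uint8, red, green, blue); there is no depth.
- get_calibration(name): a dict with "vertical_fov" (degrees; the focal length in pixels is half the picture's height over the tangent of half this angle, whatever the lens; pixels are square), "cx", "cy" (the principal point, pixels), "rvec" (rotation vector, rad) and "tvec" (3), from world to camera coordinates, as OpenCV has them. Camera axes: x right, y down, z forward; pixel columns grow to the right and rows downward; lengths in m; the calibration is good to about 2 mm. A picture is of the moment at which its call begins. get_calibration takes no time and is no camera call.
- robot.sign_off(): hands the job in; it is judged then, once.
The state is a dict: "t": time; "joint_positions": joint angles; "joint_vel": joint speeds; "joint_torque": joint torques, N m; "ee_pos": TCP position; "eef_rot": TCP orientation; "force": force on the tool from outside, world axes, zero at the start; "ft_torque": the same for the moment, N m; "width": finger opening in m; "finger_force": force on a finger pad.
Only numpy, scipy, OpenCV 4.12 (cv2) and the standard library are available. Lean on these libraries where they do the work, as an engineer would, in place of code of your own. Each camera call takes 0.05 s, during which the arm holds its last target. There are 200 camera calls.

## Working session

There is one attempt and no reset: what is moved stays moved. The work goes in short steps, Python scripts to look and compute and a tool call to move; the robot and the scene stay as the last step left them, time stands still between calls to the robot, and variables do not carry over. Pictures are saved under pics/ and viewed, at most 10 in all, crops included, and the job is handed in when it is done.

Besides the shell and the picture viewer there is one more tool, called as name(argument=value, ...), one argument or row to a line, values as JSON. move_arm: Moves the arm, as the interface text tells. Its arguments: {"type":"object","properties":{"series":{"type":"array","items":{"type":"object","properties":{"delta_pos":{"type":"array","items":{"type":"number","minimum":-1,"maximum":1}},"yaw":{"type":"number","minimum":-1,"maximum":1}}}},"claw":{"type":"number"},"force":{"type":"number"}},"required":["series"]}

```bash
mkdir -p pics; python3 - <<'E'
from workcell import robot,capture,get_calibration
import cv2,numpy as np
for n in("top","side"):
    im=capture(n); cv2.imwrite(f"pics/{n}0.png",im[:,:,::-1]); c=get_calibration(n); print(n,c)
    R=cv2.Rodrigues(np.array(c["rvec"],float))[0]; print(-R.T@np.array(c["tvec"]).ravel())
s=robot.sense(); print(s["t"],s["ee_pos"],s["eef_rot"],s["width"],s["force"])
E
```

```text
top {'vertical_fov': 47.564447125596566, 'cx': 256.021882655554, 'cy': 197.52167630715113, 'rvec': array([ 2.11887182, -2.13333801,  0.13473611]), 'tvec': array([0.04254722, 0.51555304, 0.84042928])}
[0.37840991 0.01318742 0.91134988]
side {'vertical_fov': 55.22567861369247, 'cx': 250.55926722163227, 'cy': 193.08513013043978, 'rvec': array([-0.03090006, -2.89716799,  1.19633942]), 'tvec': array([0.52540938, 0.03984963, 0.92727714])}
[0.52545293 0.61783566 0.69257794]
0.1 [ 0.16828244 -0.60163747  0.2448046 ] [[ 9.63030207e-01  2.69393218e-01 -3.37137126e-04]
 [ 2.69393419e-01 -9.63029765e-01  9.25845653e-04]
 [-7.52565474e-05 -9.82439854e-04 -9.99999515e-01]] 0.08510884467275975 [ 0.5527154   0.34868193 -0.18191774]
```

View pics/top0.png

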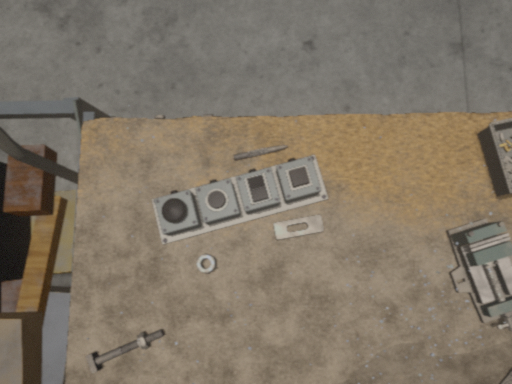

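View pics/side0.png

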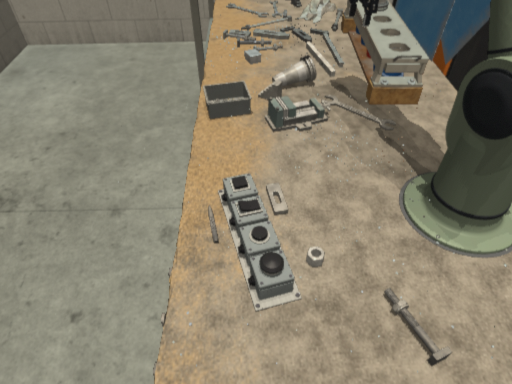

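The top view shows, left to right (+y to -y): stop (178,210), round (216,200), rocker (258,188) and square (299,176). The side view shows the same row running upward: stop (271,263), round (259,233), rocker (248,206), square (239,182). The nut and strap lie on the robot's side and the punch lies beyond.

```bash
cat > h.py <<'E'
import cv2,numpy as np
from workcell import get_calibration
def cam(n):
    c=get_calibration(n);R=cv2.Rodrigues(np.array(c["rvec"],float))[0];t=np.array(c["tvec"],float).ravel()
    f=192/np.tan(np.radians(c["vertical_fov"]/2));K=np.array([[f,0,c["cx"]],[0,f,c["cy"]],[0,0,1]]);return K,R,t
def ray(n,uv):
    K,R,t=cam(n);return -R.T@t,R.T@np.linalg.inv(K)@np.array([*uv,1.])
def plane(n,uv,z):
    o,d=ray(n,uv);return o+d*(z-o[2])/d[2]
def tri(a,b):
    P=[np.c_[R,t] for K,R,t in(cam("top"),cam("side"))];P=[cam(n)[0]@p for n,p in zip(("top","side"),P)]
    X=cv2.triangulatePoints(P[0],P[1],np.array(a,float).reshape(2,1),np.array(b,float).reshape(2,1)).ravel();return X[:3]/X[3]
def blob(im,seed,r,thr):
    g=cv2.cvtColor(im,cv2.COLOR_RGB2GRAY);u,v=seed;m=np.zeros_like(g);m[v-r:v+r+1,u-r:u+r+1]=(g[v-r:v+r+1,u-r:u+r+1]<thr)
    n,l,st,ce=cv2.connectedComponentsWithStats(m);i=l[v,u]
    return (ce[i],st[i]) if i else (None,None)
E
python3 - <<'E'
from h import *
T=cv2.imread("pics/top0.png")[:,:,::-1].copy();S=cv2.imread("pics/side0.png")[:,:,::-1].copy()
for n,a,b,z in(("stop",(178,210),(271,263),.08),("round",(216,200),(259,233),.075),("rock",(258,188),(248,206),.075),("sq",(299,176),(239,182),.075)):
    ca,sa=blob(T,a,15,75);cb,sb=blob(S,b,15,75)
    print(n,ca,sa,cb,sb)
    if ca is not None and cb is not None: print(tri(ca,cb).round(4),plane("top",ca,z).round(4),plane("side",cb,z).round(4))
p=lambda im,x0,y0,w,h:cv2.resize(im[y0:y0+h,x0:x0+w],None,fx=4,fy=4,interpolation=cv2.INTER_CUBIC)
cv2.imwrite("pics/c0.png",np.hstack([p(T,145,145,190,105)[:,:,::-1]]));cv2.imwrite("pics/c1.png",p(S,200,165,120,145)[:,:,::-1])
E
```

```text
stop None None None None
round None None [259.05294118 233.14705882] [252 227  15  14 170]
rock None None [248.19117647 205.46078431] [238 200  22  12 204]
sq None None [239.38129496 182.28776978] [233 176  15  13 139]
```

View pics/c0.png

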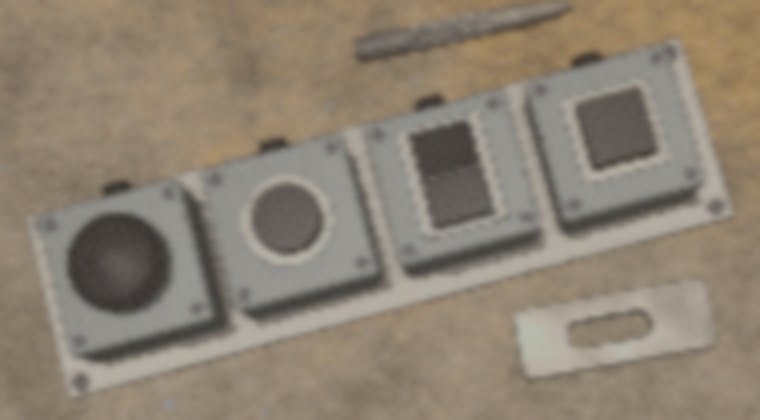

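View pics/c1.png

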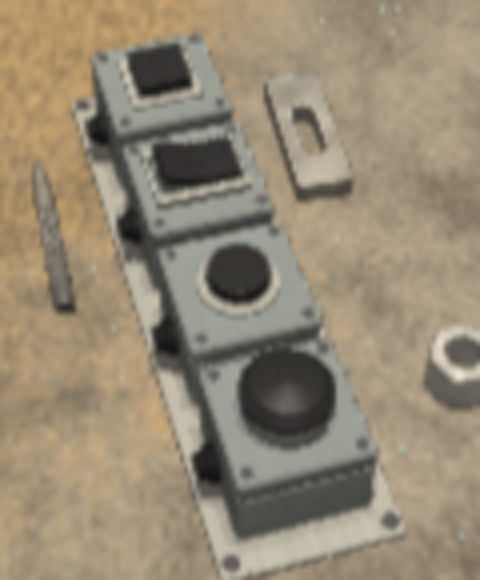

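The crops confirm the order stop, round, rocker, square. The rocker's far half (+x) is darker, so it is the raised, tilted one.

```bash
python3 - <<'E'
from h import *
T=cv2.imread("pics/top0.png")[:,:,::-1].copy();S=cv2.imread("pics/side0.png")[:,:,::-1].copy()
P={}
for n,a,b,z in(("stop",(172,210),(271,263),.085),("round",(217,200),(259,233),.075),("rock",(258,190),(248,206),.075),("sq",(299,176),(239,182),.075)):
    ca,sa=blob(T,a,14,108);cb,sb=blob(S,b,15,75)
    print(n,ca,sa)
    if ca is not None: P[n]=plane("top",ca,z); print(P[n].round(4))
    if ca is not None and cb is not None: print(tri(ca,cb).round(4),plane("side",cb,z).round(4))
d=P["round"]-P["sq"];print(np.linalg.norm(d),np.degrees(np.arctan2(-d[0],d[1])))
for n,uv,z in(("nut",(206,264),.03),("strap",(298,227),.016),("punch",(260,153),.01)):print(n,plane("top",uv,z).round(3))
E
```

```text
stop [174.17457306 210.47058824] [162 198  25  26 527]
[0.4851 0.1953 0.085 ]
round [216.37155963 199.27981651] [208 191  17  17 218]
[0.5077 0.1153 0.075 ]
[0.5087 0.1166 0.0654] [0.5082 0.1245 0.075 ]
rock [257.32608696 188.0951087 ] [248 176  20  26 368]
[0.5291 0.0354 0.075 ]
[0.5306 0.0356 0.0671] [0.5306 0.0429 0.075 ]
sq [298.61428571 176.80714286] [289 167  20  20 280]
[ 0.5507 -0.0454  0.075 ]
[ 0.5523 -0.046   0.0649] [ 0.5513 -0.0351  0.075 ]
0.16634337622598133 14.961109939331138
nut [0.383 0.14  0.03 ]
strap [ 0.458 -0.046  0.016]
punch [0.617 0.031 0.01 ]
```

Spacing is about 0.168 m if the tops are at z≈0.069, and the row yaw is 15°, which the tool's closing axis already matches. The rocker press point is (0.544, 0.039). I'll shut the fingers and travel over.

move_arm(
  series=[
    {"delta_pos": [0.235, 0.4, 0]},
    {"delta_pos": [0.235, 0.4, 0]},
    {"delta_pos": [0.235, 0.4, 0]},
    {"delta_pos": [0.235, 0.4, 0]},
    {"delta_pos": [0.235, 0.4, 0]},
  ],
  claw=-1,
)

```text
$.series[0]: bad value
```

move_arm(
  series=[
    {"delta_pos": [0.235, 0.4, 0]},
    {"delta_pos": [0.235, 0.4, 0]},
    {"delta_pos": [0.235, 0.4, 0]},
    {"delta_pos": [0.235, 0.4, 0]},
    {"delta_pos": [0.235, 0.4, 0]},
  ],
)

```text
$.series[0]: bad value
```

move_arm(
  series=[
    {"delta_pos": [0.235, 0.4, 0]},
    {"delta_pos": [0.235, 0.4, 0]},
    {"delta_pos": [0.235, 0.4, 0]},
    {"delta_pos": [0.235, 0.4, 0]},
    {"delta_pos": [0.235, 0.4, 0]},
  ],
)

```text
$.series[0]: bad value
```

Rows probably need a yaw as well.

move_arm(
  series=[
    {"delta_pos": [0.235, 0.4, 0], "yaw": 0},
    {"delta_pos": [0.235, 0.4, 0], "yaw": 0},
    {"delta_pos": [0.235, 0.4, 0], "yaw": 0},
    {"delta_pos": [0.235, 0.4, 0], "yaw": 0},
    {"delta_pos": [0.235, 0.4, 0], "yaw": 0},
  ],
  claw=-1,
)

```text
t: 0.52
ee_pos: [0.2647, -0.4377, 0.2452]
eef_rot: [[0.962, 0.273, 0.0], [0.273, -0.962, 0.002], [0.001, -0.001, -1.0]]
force: [0.8, -1.0, 1.3]
width: 0.0258
finger_force: 0.0
```

move_arm(
  series=[
    {"delta_pos": [0.235, 0.4, 0], "yaw": 0},
    {"delta_pos": [0.235, 0.4, 0], "yaw": 0},
    {"delta_pos": [0.235, 0.4, 0], "yaw": 0},
    {"delta_pos": [0.235, 0.4, 0], "yaw": 0},
    {"delta_pos": [0.235, 0.4, 0], "yaw": 0},
  ],
)

```text
t: 0.93
ee_pos: [0.3584, -0.2776, 0.2453]
eef_rot: [[0.962, 0.273, 0.0], [0.273, -0.962, 0.001], [0.001, -0.001, -1.0]]
force: [2.0, -0.0, -0.5]
width: -0.0
finger_force: 0.0
```

move_arm(
  series=[
    {"delta_pos": [0.235, 0.4, 0], "yaw": 0},
    {"delta_pos": [0.235, 0.4, 0], "yaw": 0},
    {"delta_pos": [0.235, 0.4, 0], "yaw": 0},
    {"delta_pos": [0.235, 0.4, 0], "yaw": 0},
    {"delta_pos": [0.235, 0.4, 0], "yaw": 0},
  ],
)

```text
t: 1.35
ee_pos: [0.4523, -0.1172, 0.2453]
eef_rot: [[0.962, 0.273, 0.001], [0.273, -0.962, 0.001], [0.001, -0.001, -1.0]]
force: [-0.5, -0.2, -0.4]
width: -0.0002
finger_force: 0.0
```

move_arm(
  series=[
    {"delta_pos": [0.235, 0.4, 0], "yaw": 0},
    {"delta_pos": [0.235, 0.4, 0], "yaw": 0},
    {"delta_pos": [0.235, 0.4, 0], "yaw": 0},
    {"delta_pos": [0.235, 0.4, 0], "yaw": 0},
    {"delta_pos": [0.235, 0.4, 0], "yaw": 0},
  ],
)

```text
t: 1.77
ee_pos: [0.5458, 0.0433, 0.2451]
eef_rot: [[0.962, 0.273, 0.0], [0.273, -0.962, 0.002], [0.001, -0.002, -1.0]]
force: [-0.9, -0.1, 0.3]
width: 0.0
finger_force: 0.0
```

move_arm(
  series=[
    {"delta_pos": [0, -0.01, -0.1], "yaw": 0},
    {"delta_pos": [0, -0.01, -0.2], "yaw": 0},
    {"delta_pos": [0, -0.01, -0.28], "yaw": 0},
    {"delta_pos": [0, -0.01, -0.33], "yaw": 0},
    {"delta_pos": [0, -0.01, -0.33], "yaw": 0},
  ],
)

```text
t: 2.18
ee_pos: [0.5421, 0.0339, 0.1094]
eef_rot: [[0.963, 0.27, -0.006], [0.27, -0.963, -0.001], [-0.006, -0.001, -1.0]]
force: [-0.7, -0.1, 0.3]
width: -0.0
finger_force: 0.0
```

```bash
python3 - <<'E'
from workcell import robot,capture
import cv2,numpy as np
from h import *
a=capture("top");b=capture("side")
f=lambda im,x0,y0,w,h,k:cv2.resize(im[y0:y0+h,x0:x0+w],None,fx=k,fy=k,interpolation=cv2.INTER_CUBIC)
cv2.imwrite("pics/d.png",np.hstack([f(a,225,135,100,100,4),f(b,200,145,100,100,4)])[:,:,::-1])
s=robot.sense();tip=s["ee_pos"]+.014*s["eef_rot"][:,2];print(s["ee_pos"],s["force"])
for n in("top","side"):
    K,R,t=cam(n);p=K@(R@tip+t);print(n,p[:2]/p[2])
E
```

```text
[0.544259   0.03423199 0.11343827] [ 0.52312698 -0.32551836  0.62325747]
top [257.54945974 177.94853594]
side [241.92451369 195.43457545]
```

View pics/d.png

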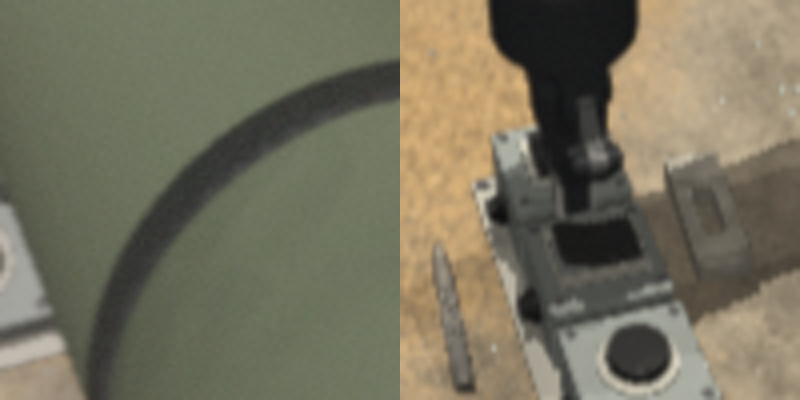

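The closed fingertips are above the rocker's far half, about crop (575,213) in the side picture and well clear of the square button. The side view's offset suggests the tops are near z≈0.075. I'll correct y by +4 mm and descend.

move_arm(
  series=[
    {"delta_pos": [0, 0.011, 0], "yaw": 0},
    {"delta_pos": [0, 0.011, -0.015], "yaw": 0},
    {"delta_pos": [0, 0.011, -0.03], "yaw": 0},
    {"delta_pos": [0, 0.011, -0.042], "yaw": 0},
    {"delta_pos": [0, 0.011, -0.05], "yaw": 0},
  ],
)

```text
t: 2.7
ee_pos: [0.5449, 0.0386, 0.0932]
eef_rot: [[0.963, 0.269, 0.001], [0.269, -0.963, 0.0], [0.001, 0.0, -1.0]]
force: [3.0, 1.7, 4.1]
width: 0.0
finger_force: 2.4
```

move_arm(
  series=[
    {"delta_pos": [0, 0, -0.004], "yaw": 0},
    {"delta_pos": [0, 0, -0.007], "yaw": 0},
    {"delta_pos": [0, 0, -0.01], "yaw": 0},
    {"delta_pos": [0, 0, -0.01], "yaw": 0},
  ],
)

```text
t: 3.03
ee_pos: [0.5443, 0.0385, 0.0892]
eef_rot: [[0.963, 0.269, -0.0], [0.269, -0.963, -0.0], [-0.0, -0.0, -1.0]]
force: [1.2, 0.4, 0.9]
width: -0.0003
finger_force: 0.6
```

move_arm(
  series=[
    {"delta_pos": [0, 0, -0.003], "yaw": 0},
    {"delta_pos": [0, 0, -0.005], "yaw": 0},
    {"delta_pos": [0, 0, -0.006], "yaw": 0},
    {"delta_pos": [0, 0, -0.006], "yaw": 0},
  ],
)

```text
t: 3.37
ee_pos: [0.5446, 0.0385, 0.0871]
eef_rot: [[0.963, 0.269, 0.0], [0.269, -0.963, 0.0], [0.0, 0.0, -1.0]]
force: [2.3, 0.5, 4.8]
width: -0.0001
finger_force: 2.3
```

move_arm(
  series=[
    {"delta_pos": [0, 0, -0.002], "yaw": 0},
    {"delta_pos": [0, 0, -0.004], "yaw": 0},
    {"delta_pos": [0, 0, -0.004], "yaw": 0},
    {"delta_pos": [0, 0, -0.004], "yaw": 0},
  ],
)

```text
t: 3.7
ee_pos: [0.5446, 0.0386, 0.0867]
eef_rot: [[0.963, 0.269, 0.001], [0.269, -0.963, -0.0], [0.001, 0.001, -1.0]]
force: [-6.3, -0.4, 31.8]
width: 0.0
finger_force: 16.3
```

Force rose to 32 N at tip z≈0.073, so the rocker is at its hard stop and fully over. Next: lift, go to the square button at (0.551, -0.046).

move_arm(
  series=[
    {"delta_pos": [0, 0, 0.05], "yaw": 0},
    {"delta_pos": [0, 0, 0.1], "yaw": 0},
    {"delta_pos": [0.008, -0.1, 0.1], "yaw": 0},
    {"delta_pos": [0.016, -0.211, 0.1], "yaw": 0},
    {"delta_pos": [0.016, -0.211, 0.1], "yaw": 0},
  ],
)

```text
t: 4.12
ee_pos: [0.5502, -0.0539, 0.1252]
eef_rot: [[0.965, 0.262, -0.001], [0.262, -0.965, -0.004], [-0.002, 0.003, -1.0]]
force: [-0.9, -2.2, -0.7]
width: 0.0001
finger_force: 0.0
```

```bash
python3 - <<'E'
from workcell import robot,capture
import cv2,numpy as np
b=capture("side")
cv2.imwrite("pics/e.png",cv2.resize(b[140:260,190:310],None,fx=5,fy=5,interpolation=cv2.INTER_CUBIC)[:,:,::-1])
s=robot.sense();print(s["ee_pos"],s["force"])
E
```

```text
[ 0.55004198 -0.05106975  0.12497687] [ 0.80978297 -0.47624988  0.54141256]
```

View pics/e.png

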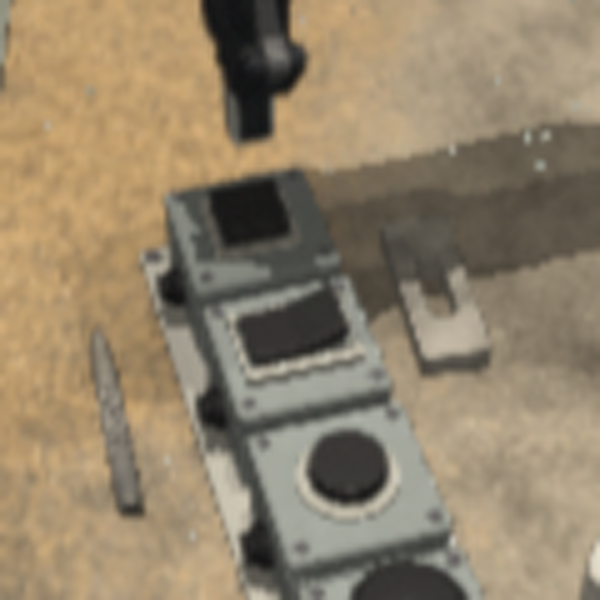

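The rocker's far half now lies level and the near half is up. The fingertips are above the square button (button at about crop (250,210)). Descending.

move_arm(
  series=[
    {"delta_pos": [0, 0, -0.02], "yaw": 0},
    {"delta_pos": [0, 0, -0.05], "yaw": 0},
    {"delta_pos": [0, 0, -0.07], "yaw": 0},
    {"delta_pos": [0, 0, -0.08], "yaw": 0},
    {"delta_pos": [0, 0, -0.085], "yaw": 0},
  ],
)

```text
t: 4.58
ee_pos: [0.5502, -0.0449, 0.0899]
eef_rot: [[0.963, 0.271, -0.002], [0.271, -0.963, 0.0], [-0.002, -0.001, -1.0]]
force: [-0.2, -0.1, -0.4]
width: -0.0002
finger_force: 0.0
```

move_arm(
  series=[
    {"delta_pos": [0, 0, -0.005], "yaw": 0},
    {"delta_pos": [0, 0, -0.01], "yaw": 0},
    {"delta_pos": [0, 0, -0.015], "yaw": 0},
    {"delta_pos": [0, 0, -0.018], "yaw": 0},
    {"delta_pos": [0, 0, -0.018], "yaw": 0},
  ],
)

```text
t: 5.0
ee_pos: [0.5509, -0.0459, 0.0841]
eef_rot: [[0.963, 0.269, 0.0], [0.269, -0.963, 0.0], [0.0, 0.0, -1.0]]
force: [0.1, 0.4, -0.2]
width: -0.0
finger_force: 0.0
```

move_arm(
  series=[
    {"delta_pos": [0, 0, -0.002], "yaw": 0},
    {"delta_pos": [0, 0, -0.004], "yaw": 0},
    {"delta_pos": [0, 0, -0.006], "yaw": 0},
    {"delta_pos": [0, 0, -0.006], "yaw": 0},
  ],
)

```text
t: 5.33
ee_pos: [0.551, -0.046, 0.0828]
eef_rot: [[0.963, 0.269, 0.001], [0.269, -0.963, -0.0], [0.001, 0.001, -1.0]]
force: [-7.5, -0.1, 25.0]
width: 0.0001
finger_force: 12.3
```

Hard stop at tip z≈0.069, as expected, so the square button is fully in. Now the round button, 168 mm along the row.

move_arm(
  series=[
    {"delta_pos": [0, 0, 0.06], "yaw": 0},
    {"delta_pos": [0, 0, 0.12], "yaw": 0},
    {"delta_pos": [-0.025, 0.095, 0.12], "yaw": 0},
    {"delta_pos": [-0.05, 0.19, 0.12], "yaw": 0},
    {"delta_pos": [-0.075, 0.28, 0.12], "yaw": 0},
  ],
)

```text
t: 5.75
ee_pos: [0.5205, 0.0671, 0.1302]
eef_rot: [[0.963, 0.268, 0.001], [0.268, -0.963, 0.0], [0.001, 0.0, -1.0]]
force: [1.4, 1.0, 0.2]
width: 0.0
finger_force: 0.0
```

move_arm(
  series=[
    {"delta_pos": [-0.02, 0.08, 0], "yaw": 0},
    {"delta_pos": [-0.033, 0.124, 0], "yaw": 0},
    {"delta_pos": [-0.033, 0.124, 0], "yaw": 0},
    {"delta_pos": [-0.033, 0.124, 0], "yaw": 0},
  ],
)

```text
t: 6.08
ee_pos: [0.5074, 0.1164, 0.1298]
eef_rot: [[0.963, 0.271, 0.0], [0.271, -0.963, -0.0], [0.0, 0.0, -1.0]]
force: [0.2, -1.4, -0.5]
width: -0.0001
finger_force: 0.0
```

```bash
python3 - <<'E'
from workcell import robot,capture
import cv2,numpy as np
b=capture("side")
cv2.imwrite("pics/f.png",cv2.resize(b[160:280,200:320],None,fx=5,fy=5,interpolation=cv2.INTER_CUBIC)[:,:,::-1])
s=robot.sense();print(s["ee_pos"],s["force"])
E
```

```text
[0.50770663 0.11525249 0.12971395] [ 0.86316718 -0.99430742  0.3603714 ]
```

View pics/f.png

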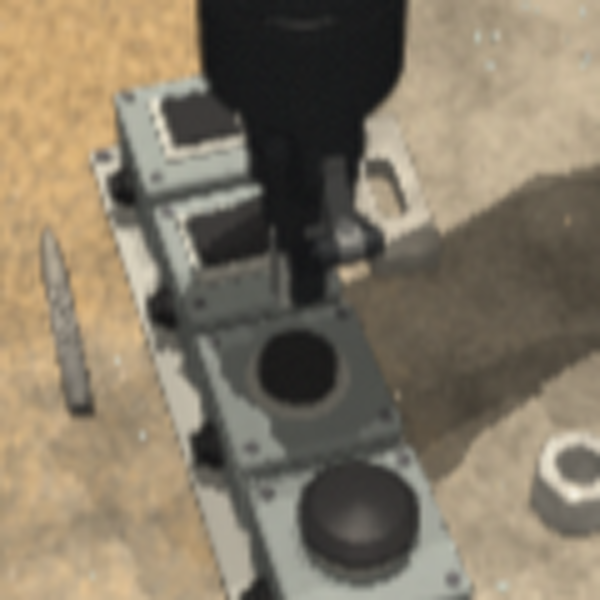

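The fingertips are above the round button (crop (298,368)) and clear of the mushroom; the square button looks lower. Descending.

move_arm(
  series=[
    {"delta_pos": [0, 0, -0.03], "yaw": 0},
    {"delta_pos": [0, 0, -0.06], "yaw": 0},
    {"delta_pos": [0, 0, -0.08], "yaw": 0},
    {"delta_pos": [0, 0, -0.092], "yaw": 0},
    {"delta_pos": [0, 0, -0.097], "yaw": 0},
  ],
)

```text
t: 6.55
ee_pos: [0.5075, 0.1149, 0.0902]
eef_rot: [[0.963, 0.268, -0.001], [0.268, -0.963, -0.0], [-0.001, 0.0, -1.0]]
force: [0.2, -0.7, -0.2]
width: -0.0
finger_force: 0.0
```

move_arm(
  series=[
    {"delta_pos": [0, 0, -0.006], "yaw": 0},
    {"delta_pos": [0, 0, -0.012], "yaw": 0},
    {"delta_pos": [0, 0, -0.017], "yaw": 0},
    {"delta_pos": [0, 0, -0.019], "yaw": 0},
    {"delta_pos": [0, 0, -0.019], "yaw": 0},
  ],
)

```text
t: 6.97
ee_pos: [0.5078, 0.1154, 0.0834]
eef_rot: [[0.963, 0.269, 0.0], [0.269, -0.963, -0.0], [0.0, 0.0, -1.0]]
force: [-0.1, -3.2, 4.2]
width: -0.0001
finger_force: 2.2
```

move_arm(
  series=[
    {"delta_pos": [0, 0, -0.002], "yaw": 0},
    {"delta_pos": [0, 0, -0.004], "yaw": 0},
    {"delta_pos": [0, 0, -0.004], "yaw": 0},
    {"delta_pos": [0, 0, -0.004], "yaw": 0},
  ],
)

```text
t: 7.3
ee_pos: [0.5078, 0.1155, 0.0827]
eef_rot: [[0.963, 0.269, 0.001], [0.269, -0.963, -0.0], [0.001, 0.001, -1.0]]
force: [-5.3, -5.4, 24.1]
width: 0.0002
finger_force: 12.1
```

move_arm(
  series=[
    {"delta_pos": [0, 0, 0.03], "yaw": 0},
    {"delta_pos": [0, 0, 0.1], "yaw": 0},
    {"delta_pos": [0, 0, 0.2], "yaw": 0},
    {"delta_pos": [0, 0, 0.3], "yaw": 0},
    {"delta_pos": [0, 0, 0.4], "yaw": 0},
  ],
)

```text
t: 7.72
ee_pos: [0.507, 0.1161, 0.2436]
eef_rot: [[0.963, 0.27, -0.0], [0.27, -0.963, 0.001], [-0.0, -0.001, -1.0]]
force: [0.9, -0.3, 0.5]
width: 0.0003
finger_force: 0.0
```

move_arm(
  series=[
    {"delta_pos": [0, -0.1, 0], "yaw": 0},
    {"delta_pos": [0, -0.2, 0], "yaw": 0},
    {"delta_pos": [0, -0.3, 0], "yaw": 0},
    {"delta_pos": [0, -0.4, 0], "yaw": 0},
    {"delta_pos": [0, -0.5, 0], "yaw": 0},
  ],
)

```text
t: 8.13
ee_pos: [0.5073, -0.0858, 0.242]
eef_rot: [[0.963, 0.27, 0.001], [0.27, -0.963, 0.0], [0.001, 0.0, -1.0]]
force: [1.3, -0.4, 0.2]
width: 0.0001
finger_force: 0.0
```

move_arm(
  series=[
    {"delta_pos": [0, -0.1, 0], "yaw": 0},
    {"delta_pos": [0, -0.2, 0], "yaw": 0},
    {"delta_pos": [0, -0.3, 0], "yaw": 0},
    {"delta_pos": [0, -0.3, 0], "yaw": 0},
    {"delta_pos": [0, -0.3, 0], "yaw": 0},
  ],
)

```text
t: 8.55
ee_pos: [0.5071, -0.2062, 0.2414]
eef_rot: [[0.964, 0.266, -0.0], [0.266, -0.964, 0.0], [-0.0, -0.0, -1.0]]
force: [0.0, 1.2, 0.4]
width: -0.0001
finger_force: 0.0
```

```bash
python3 - <<'E'
from workcell import robot,capture
import cv2,numpy as np
b=capture("side")
cv2.imwrite("pics/g.png",cv2.resize(b[165:310,195:335],None,fx=4,fy=4,interpolation=cv2.INTER_CUBIC)[:,:,::-1])
s=robot.sense();print(s["t"],s["ee_pos"],s["force"])
E
```

```text
8.6 [ 0.5074622  -0.2044134   0.24151053] [1.12502323 0.47890062 0.59015563]
```

View pics/g.png

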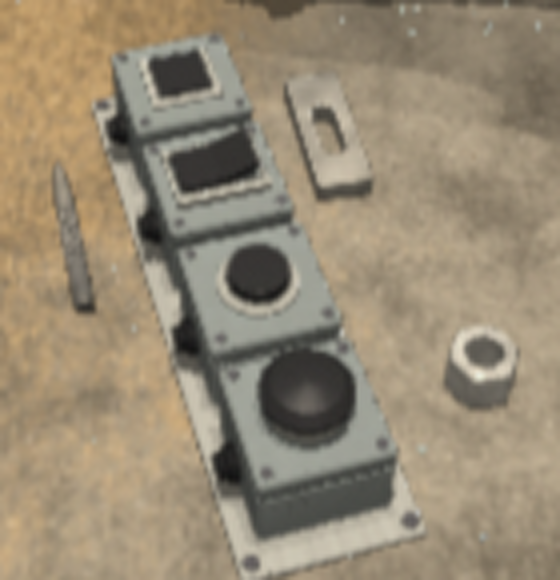

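The picture shows the rocker over, the square button low in its bezel (crop (182,72)), the round button back out (258,272), and the mushroom and loose parts untouched. Handing in.

```bash
python3 -c "
from workcell import robot
print(robot.sign_off())"
```

```text
the job is handed in; nothing more can be done
None
```

I pressed the rocker fully over, then the square button in, then the round button in and let it spring back out, and handed the job in at about 8.6 s; the mushroom button, nut, strap and punch were not touched, and no verdict came back.

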